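# Seat a shaft encoder in its three-ball setting-up nest

## Task

Stand the loose shaft encoder upright in the setting-up nest and let go of it, with its side connector pointing out between the two fixed balls. Then slide the red-knobbed jaw up by feel, nudging the encoder across the rest strips until it bears firmly on both fixed balls and the jaw ball and stays held there by the jaw's brake; no ball may ever press on the encoder with more than 15 N. Leave the other things on the bench where they are and do not tip the encoder over.

Things in the scene. Friction and masses are not known exactly. Their poses are not given: they have to be found in the camera images.
- encoder: loose shaft encoder, about 0.35 kg: black and aluminium round housing 58 mm across, 40 mm high, flat underneath; on top a collar 36 mm across, 8 mm high, and a steel shaft 10 mm across, 16 mm high. A round connector 16 mm across sticks out sideways along its +x, axis 29 mm above the underside. Grip the housing from above along its y. Origin: centre of the underside.
- connector (a point): centre of the outer end of the encoder's side connector, 44 mm from the encoder's axis
- nest: setting-up nest fixed to the bench: grey base plate 100 mm wide (y), 12 mm thick, from x = -100 to +120 mm, with two slippery steel rest strips along x at y = +-17 mm, 12 mm wide, top 15 mm above the bench: there the encoder stands and slides. Origin: on the underside; +x runs from the jaw to the fixed balls, y across, z up.
- slot_mid (a point): on the nest's strips at x = 35, y = 0 mm of the nest: about where a seated encoder's axis comes to. Two polished fixed balls, 14 mm across, centres 31 mm above the bench, y = +-25.5 mm, x = 60.5 mm of the nest, stand on a stop 24 mm high that is clamped up to 12 mm nearer or farther along x; that setting is not measured. The seated axis shifts with it (x = 23 to 47, y = 0).
- set_down (a point): on the nest's strips at x = 14, y = 0 mm of the nest: an encoder stood with its axis here is clear of all three balls by 8 mm or more, whatever the stop's setting and the jaw's start
- jaw (a joint): sliding jaw: metres moved along the nest's +x from fully back (0) to its end (0.058); starts at 0 to 0.010. A spring brake holds it where it is left; sliding it takes about 5 N. Its nose is the third ball, 14 mm across, centre 31 mm above the bench, at y = 0, x = -41 mm plus the joint value in the nest frame. With the encoder seated it reads 0.028 to 0.052.
- jaw_knob (a point): top centre of the jaw's upright round red knob, 18 mm across, 30 mm high (44 to 74 mm above the bench), at x = -78 mm plus the joint value, y = 0 in the nest frame. Push it from behind (its -x side) towards +x, or grip it; 11 to 17 N at the knob seats the encoder firmly. The jaw block under it is 36 mm wide, 44 mm above the bench, and reaches 17 mm behind the knob's axis.
- spool_red: bystander: red wire spool, 78x70x45 mm, standing; it and the encoder may swap places; origin: centre of its underside
- spool_yellow: bystander: yellow wire spool, 79x72x50 mm, behind the nest; origin: centre of its underside
- contactor: bystander: dark contactor block, 70x50x48 mm, front right; origin: centre of its underside
- tape_roll: bystander: black tape roll, 72 mm across, 20 mm high, right; origin: centre of its underside
- fuse_carton: bystander: small brown carton, 83x68x45 mm, front left; origin: centre of its underside

How it is judged:
By the outcome, as a careful person would: the job done as asked, in the order asked, and still so for the second after the job is handed in, with the robot touching nothing.
It also fails if it takes over 54 s, if anything falls off the work surface, if the arm or the gripper's body presses on something with over 40 N, if the wrist force passes 120 N, or if a joint passes its speed limit or range.

## Robot

A 6-joint arm with a two-finger parallel gripper is mounted at the origin on a cart in front of the work surface, level with it; the furniture and walls round the work are solid. World frame = base frame: x ahead of the robot, y to its left, z up, the work surface at z = 0. Lengths are in m, angles in rad, forces in N, time in s.
With the tool pointing down it reaches from about 0.3 to 0.875 m from the base axis. Payload 6.4 kg.
Tool frame: the origin (TCP) lies at the very end of the fingers, on their centre line; the grasp point (between the pads) lies 19 mm behind it; z points along the fingers, y is the line along which they close (so a half turn about z gives the same grasp; the last joint's range is limited). The gripper opens to 85 mm and grips with 20 to 120 N. Pads are 22 mm wide; open, the fingers measure 114 mm over their backs; the gripper's body (76 mm by 85 mm) begins 54 mm behind the grasp point. The pads swing forward as they close: fully open they stand 13 mm farther back than shut.
Start: joints at [1.108, 0.181, 1.607, -0, 1.354, -0.206], TCP at [0.146, 0.556, 0.231] pointing down, gripper open.
Joint ranges: [-2.99, 2.99], [-0.89, 2.07], [0.3, 2.58], [-1.14, 4.28], [0, 2.63], [-3.12, 3.12]. Speed limits (rad/s): [2.57, 2.57, 3.01, 3.14, 3.14, 3.14].

## Interface

Orientations are given as a unit quaternion [w, x, y, z].
In Python, from bench import ctrl gives the robot as it stands.
- The arm moves only by the tool jog_arm, never from a script. Its argument "series" is a list that holds one entry, the list of rows, each a list of 7 numbers: the shift along the tool's x, y, z in mm, then the turn, a rotation vector about the tool's x, y, z in rad, then the finger opening in mm, from 0 to 85.4. In form: [[[tx, ty, tz, rx, ry, rz, gripper], ...]]. A call has exactly 10 rows; each row shifts and turns the commanded pose from where the row before left it, along the tool's axes as they then stand; what a row does not reach is not made up. A row lasts 1/10 s, in which the tool goes at most 50 mm and 8.59 degrees, less where a joint would pass 70% of its speed; a pose out of reach is approached as far as the arm can. A call with a gripper value outside its range is refused whole. The fingers move at their own pace and stop on an object; the grip force is fixed at half the most. Time passes only in rows, so rows that do not move let the fingers close, or fill a call up. It gives the time, the measured TCP pose, the force, the opening and the grip force at its end, in the units of the state.
- ctrl.get_obs(): the state, without advancing time (a new reading comes with each control period).
- ctrl.camera(name): name is "scene" or "top" or "wrist"; returns a dict with "frame" (400x640x3 uint8, blue, green, red), "z_map" (400x640 float32, m along the optical axis (not along the pixel's ray), 0 where there is no reading), "fx", "fy", "cx", "cy" (pixels), "xyz" and "rotation" of the camera in the world. Camera axes: x right, y down, z forward; pixel columns grow to the right and rows downward; lengths in m; the calibration is good to about 2 mm. A picture is of the moment at which its call begins.
- ctrl.hand_in(): hands the job in; it is judged then, once.
The state is a dict: "time_s": time; "q": joint angles; "dq": joint speeds; "joint_efforts": joint torques, N m; "eef_pos": TCP position; "eef_rot": TCP orientation; "wrist_force": force on the tool from outside, world axes, zero at the start; "torque": the same for the moment, N m; "opening": opening from 0.0 (shut) to 1.0 (fully open); "grasp_force": force on a finger pad.
Only numpy, scipy, OpenCV 4.12 (cv2) and the standard library are available. Lean on these libraries where they do the work, as an engineer would, in place of code of your own. Each camera call takes 0.05 s, during which the arm holds its last target. There are 200 camera calls.

## Working session

There is one attempt and no reset: what is moved stays moved. The work goes in short steps, Python scripts to look and compute and a tool call to move; the robot and the scene stay as the last step left them, time stands still between calls to the robot, and variables do not carry over. Pictures are saved under pics/ and viewed, at most 10 in all, crops included, and the job is handed in when it is done.

Besides the shell and the picture viewer there is one more tool, called after "Emit:" as name(argument=value, ...), one argument or row to a line, values as JSON. jog_arm: Moves the arm, as the interface text tells. Its arguments: {"type":"object","properties":{"series":{"type":"array"}},"required":["series"]}

```bash
ls; mkdir -p pics; cat > h.py <<'E'
import numpy as np, cv2
from bench import ctrl
def snap(name,tag):
    c=ctrl.camera(name); cv2.imwrite(f'pics/{tag}.png',c['frame']); np.savez(f'pics/{tag}.npz',**{k:np.asarray(v) for k,v in c.items()}); return c
def R(c):
    r=np.asarray(c['rotation']); 
    if r.shape==(3,3): return r
    from scipy.spatial.transform import Rotation as Ro
    return Ro.from_quat([*r[1:],r[0]]).as_matrix()
def cloud(c):
    v,u=np.mgrid[0:400,0:640]; z=c['z_map']
    p=np.stack([(u-c['cx'])/c['fx']*z,(v-c['cy'])/c['fy']*z,z],-1)
    w=p@R(c).T+np.asarray(c['xyz']); w[z==0]=np.nan; return w
def ray(c,u,v,h):
    d=R(c)@np.array([(u-c['cx'])/c['fx'],(v-c['cy'])/c['fy'],1]); o=np.asarray(c['xyz']); return o+d*(h-o[2])/d[2]
E
python3 - <<'E'
from h import *
for n in ('top','scene'):
    c=snap(n,n+'0'); print(n,c['fx'],c['cx'],c['cy'],c['xyz'],np.round(R(c),3).tolist())
o=ctrl.get_obs(); print(o)
E
```

```text
pics
top 362.5025697505745 317.4879118610894 202.18731786662033 [0.51355229 0.00988937 1.20908679] [[0.01, -0.997, 0.07], [-1.0, -0.01, 0.001], [0.0, -0.07, -0.998]]
scene 420.7414521206502 317.86472113032397 198.31248897496843 [-0.0452915  -0.61144429  0.99379453] [[0.681, -0.53, 0.505], [-0.732, -0.486, 0.478], [-0.008, -0.695, -0.719]]
{'time_s': 0.1, 'q': array([ 1.10768399e+00,  1.81525299e-01,  1.60791491e+00, -3.46519332e-05,
        1.35383805e+00, -2.06286542e-01]), 'dq': array([ 0.00086401, -0.00200402, -0.00180202, -0.00052443,  0.00179163,
        0.00084038]), 'joint_efforts': array([ 7.69257458e-04, -4.45876408e+01, -3.52242529e+01, -3.62789015e-04,
        4.13201240e-03, -8.58054227e-05]), 'eef_pos': array([0.14580632, 0.55567027, 0.23043801]), 'eef_rot': array([-2.60869009e-04,  1.28056511e-01,  9.91766515e-01, -8.01587732e-04]), 'wrist_force': array([-1.40863502,  0.1203739 ,  0.37559456]), 'torque': array([-0.03184174,  0.03741184,  0.00735103]), 'grasp_force': 0.0, 'opening': 0.9995310297939121}
```

View pics/top0.png

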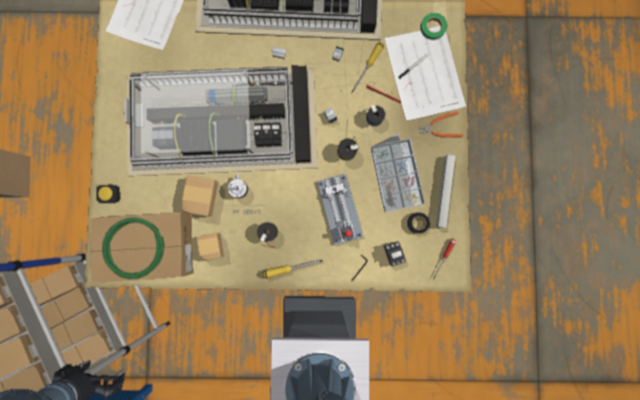

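View pics/scene0.png

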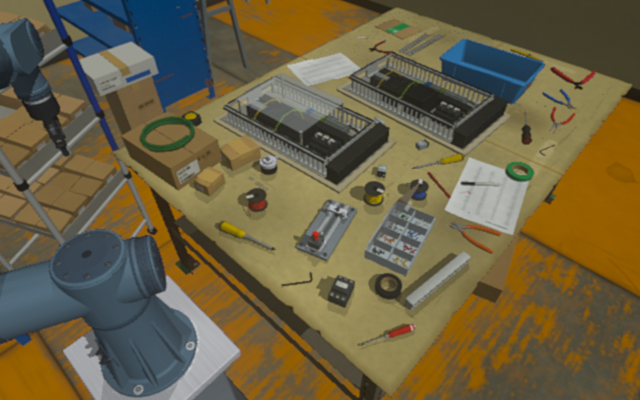

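The top view shows the nest at about (338,210), with its red knob at (347,232). The encoder is the white and black round thing at about (237,188), and the red spool is at (267,232). The scene view agrees: encoder (268,162), nest (325,228). I'll take rough positions from these before going closer.

```bash
python3 - <<'E'
from h import *
t=np.load('pics/top0.npz'); s=np.load('pics/scene0.npz')
W=cloud(t)
for n,(u,v) in dict(enc=(237,188),knob=(347,232),nestfar=(330,182),nestnear=(348,240),carton=(200,195),redspool=(267,232),chassis=(225,165)).items():
    print(n,np.round(W[v,u],3))
Ws=cloud(s)
for n,(u,v) in dict(enc=(268,158),knob=(317,235)).items(): print(n,np.round(Ws[v,u],3))
a=cv2.resize(t['frame'][140:260,190:370],None,fx=4.4,fy=4.4,interpolation=cv2.INTER_CUBIC)
cv2.imwrite('pics/crop1.png',a)
m=(np.hypot(W[...,0]-W[188,237][0],W[...,1]-W[188,237][1])<.06)&(W[...,2]>.02)
print(np.nanmean(W[m],0),np.nanmax(W[m][:,2]))
E
```

```text
enc [0.638 0.269 0.054]
knob [ 0.501 -0.082  0.074]
nestfar [ 0.666 -0.03   0.009]
nestnear [ 0.474 -0.091  0.012]
carton [0.614 0.388 0.051]
redspool [ 0.498  0.178 -0.004]
chassis [0.719 0.321 0.01 ]
enc [0.639 0.269 0.054]
knob [ 0.497 -0.094  0.069]
[0.64080492 0.27147104 0.04051436] 0.07108550081610465
```

View pics/crop1.png

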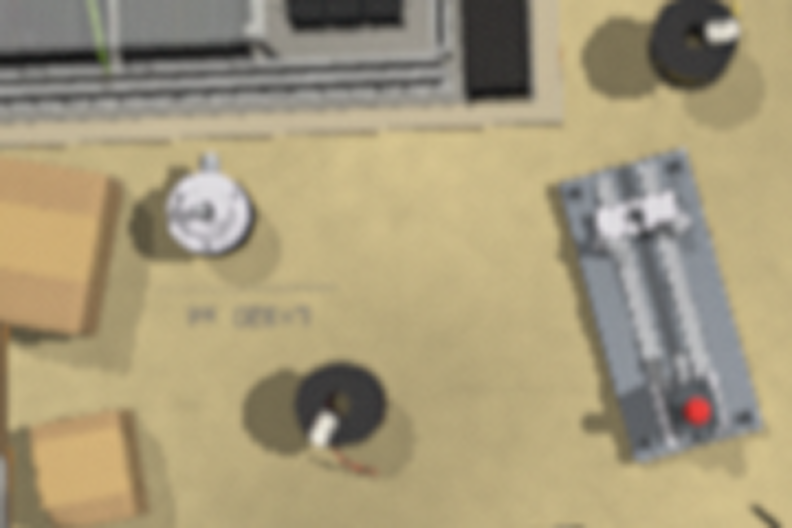

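The crop shows the encoder at (210,212) with its connector pointing straight up in the image (about world +x), and the nest axis running from the knob (698,410) to the fixed balls (637,215). Next I'll find where the wrist camera sits relative to the tool.

```bash
cat >> h.py <<'E'
from scipy.spatial.transform import Rotation as Ro
def tool(): 
    o=ctrl.get_obs(); q=o['eef_rot']; return np.asarray(o['eef_pos']),Ro.from_quat([*q[1:],q[0]]).as_matrix(),o
def plan(target,yaw_y=None):
    """shift in tool axes (mm) to world target, and z-turn bringing tool y to the world heading yaw_y (mod pi)"""
    p,T,o=tool(); d=T.T@(np.asarray(target)-p)*1000
    cur=np.arctan2(T[1,1],T[0,1]); print('pos',np.round(p,4),'yawy',round(cur,4),'tilt',np.round(T[:2,2],4),'t',o['time_s'],'F',np.round(o['wrist_force'],1),'q6',np.round(o['q'],2))
    print('shift',np.round(d,1), 'T',np.round(T,3).tolist())
    if yaw_y is not None:
        a=(yaw_y-cur+np.pi/2)%np.pi-np.pi/2; print('turn about tool z',round(-a,4))
E
python3 - <<'E'
from h import *
c=snap('wrist','w0'); p,T,o=tool()
print('cam in tool',T.T@(np.asarray(c['xyz'])-p),np.round(T.T@R(c),3).tolist(),c['fx'])
plan([.60,.27,.27],np.pi/2)
E
```

```text
cam in tool [ 0.08214196  0.00105611 -0.14263125] [[-0.0, -0.948, -0.318], [1.0, 0.0, -0.0], [0.0, -0.318, 0.948]] 326.5599102774718
pos [0.1458 0.5557 0.2306] yawy 1.314 tilt [-0.0006 -0.0013] t 0.15 F [-0.6 -0.7  0.1] q6 [ 1.11  0.18  1.61 -0.    1.35 -0.21]
shift [-511.8 -161.1  -39.3] T [[-0.967, 0.254, -0.001], [0.254, 0.967, -0.001], [0.0, -0.001, -1.0]]
turn about tool z -0.2568
```

```bash
python3 - <<'E'
from h import *
W=cloud(np.load('pics/top0.npz'))
for n,b in dict(left=(.1,.7,.2,.7),box=(.35,.6,.4,.7),box2=(.55,.68,.33,.45),mid=(.35,.9,-.3,.3)).items():
    m=(W[...,0]>b[0])&(W[...,0]<b[1])&(W[...,1]>b[2])&(W[...,1]<b[3]); print(n,np.nanpercentile(W[m][:,2],[50,99,100]))
E
```

```text
left [0.00959087 0.53195409 0.56475963]
box [0.09730428 0.12765763 0.13357282]
box2 [0.04728272 0.08439855 0.10226434]
mid [0.00099818 0.14086044 0.16060027]
```

Emit:
jog_arm(
  series=[
    [[-40,-13,-4,0,0,0,80],[-40,-13,-4,0,0,0,80],[-40,-13,-4,0,0,0,80],[-40,-13,-4,0,0,0,80],[-40,-13,-4,0,0,0,80],[-40,-13,-4,0,0,0,80],[-40,-13,-4,0,0,0,80],[-40,-13,-4,0,0,0,80],[-40,-13,-4,0,0,0,80],[-40,-13,-4,0,0,0,80]],
  ],
)

```text
time_s: 1.15
eef_pos: [0.501, 0.3276, 0.2712]
eef_rot: [-0.0, 0.128, 0.992, -0.0]
wrist_force: [0.7, 1.1, 0.9]
opening: 0.936
grasp_force: 0.0
```

Emit:
jog_arm(
  series=[
    [[-34,-10,0,0,0,0,80],[-34,-10,0,0,0,0,80],[-34,-10,0,0,0,0,80],[0,0,0,0,0,-0.1,80],[0,0,0,0,0,-0.1,80],[0,0,0,0,0,-0.057,80],[0,0,0,0,0,0,80],[0,0,0,0,0,0,80],[0,0,0,0,0,0,80],[0,0,0,0,0,0,80]],
  ],
)

```text
time_s: 2.15
eef_pos: [0.5909, 0.274, 0.2713]
eef_rot: [-0.0, 0.0, 1.0, 0.0]
wrist_force: [-0.0, -0.9, -0.7]
opening: 0.938
grasp_force: 0.0
```

```bash
python3 - <<'E'
from h import *
c=snap('wrist','w1'); plan([.64,.27,.25],np.pi/2)
W=cloud(c)
m=(np.hypot(W[...,0]-.64,W[...,1]-.27)<.055)&(W[...,2]>.015)&(W[...,2]<.09)
for lo,hi in ((.02,.035),(.036,.044),(.045,.052),(.055,.07)):
    k=m&(W[...,2]>lo)&(W[...,2]<hi); q=W[k]; 
    if len(q)>5: print(lo,len(q),np.round(q.mean(0),4),np.round(q.min(0),4),np.round(q.max(0),4),[int(x) for x in np.argwhere(k).mean(0)])
E
```

```text
pos [0.5908 0.274  0.2713] yawy 1.5706 tilt [ 0. -0.] t 2.2 F [ 0.3  0.9 -0.4] q6 [ 0.25  0.32  1.36 -0.    1.47 -1.32]
shift [-49.2  -4.   21.3] T [[-1.0, 0.0, 0.0], [0.0, 1.0, -0.0], [-0.0, -0.0, -1.0]]
turn about tool z -0.0002
0.02 178 [0.6338 0.2766 0.029 ] [0.6114 0.2481 0.0201] [0.6846 0.3029 0.035 ] [195, 320]
0.036 1062 [0.6384 0.2757 0.04  ] [0.6114 0.2472 0.036 ] [0.6812 0.3045 0.0438] [201, 320]
0.045 583 [0.6393 0.2757 0.0481] [0.6225 0.2586 0.0451] [0.6576 0.2933 0.0518] [204, 320]
0.055 74 [0.6394 0.2757 0.0628] [0.6356 0.2707 0.0551] [0.645  0.28   0.0657] [209, 320]
```

View pics/w1.png

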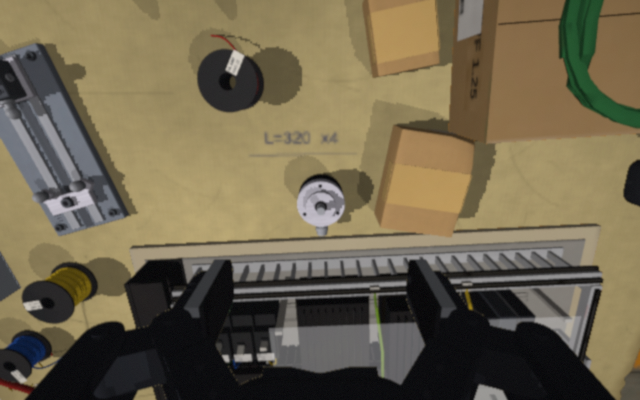

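The encoder sits at (320,203) with its connector pointing down in the image (322,230), i.e. world +x. The nest is at far left, with its fixed balls near (75,200). The carton is right of the encoder, its edge at about u=380. I'll get the connector heading and the clearances next.

```bash
python3 - <<'E'
from h import *
c=np.load('pics/w1.npz'); W=cloud(c); A=np.array([.6397,.2757])
d=W[...,:2]-A; r=np.hypot(d[...,0],d[...,1])
k=(r<.030)&(W[...,2]>.038)&(W[...,2]<.042); 
(x,y),rad=cv2.minEnclosingCircle(W[k][:,:2].astype(np.float32)*1000); print('circle',x,y,rad,np.median(W[k][:,2]))
k=(r>.032)&(r<.046)&(W[...,2]>.02)&(W[...,2]<.045)&(d[...,0]>0); q=d[k]-(np.array([x,y])/1000-A); print('conn',k.sum(),np.degrees(np.arctan2(np.median(q[:,1]),np.median(q[:,0]))),W[k].max(0),W[k].mean(0))
# collar circle and shaft by rays
g=cv2.cvtColor(c['frame'],cv2.COLOR_BGR2GRAY)
for lo,hi,n in ((.0455,.0515,'collar'),(.060,.068,'shaft')):
    k=(r<.03)&(W[...,2]>lo)&(W[...,2]<hi); print(n,cv2.minEnclosingCircle(W[k][:,:2].astype(np.float32)*1000))
for b,n in (((.58,.70,.31,.36),'carton'),((.68,.76,.2,.35),'chassis')):
    k=(W[...,0]>b[0])&(W[...,0]<b[1])&(W[...,1]>b[2])&(W[...,1]<b[3])&(W[...,2]>.015); print(n,W[k].min(0),W[k].max(0))
E
```

```text
circle 640.3838500976562 275.7128601074219 29.111602783203125 0.040032259941354564
conn 104 1.4144477775894526 [0.68464452 0.28429875 0.03762503] [0.67752419 0.27721485 0.03470318]
collar ((640.1005249023438, 275.5958557128906), 17.960453033447266)
shaft ((640.1741333007812, 275.45050048828125), 4.957195281982422)
carton [0.58000197 0.31150648 0.01501205] [0.66841414 0.35998998 0.35415219]
chassis [0.68001469 0.20002945 0.01500191] [0.75999973 0.34992452 0.12840506]
```

Emit:
jog_arm(
  series=[
    [[-12.4,0.4,37,0,0,0,72],[-12.4,0.4,37,0,0,0,72],[-12.3,0.4,37,0,0,0,72],[-12.3,0.4,37,0,0,0,72],[0,0,25,0,0,0,72],[0,0,25,0,0,0,72],[0,0,20,0,0,0,72],[0,0,20,0,0,0,72],[0,0,15,0,0,0,72],[0,0,10,0,0,0,72]],
  ],
)

```text
time_s: 3.2
eef_pos: [0.6397, 0.2754, 0.0068]
eef_rot: [-0.001, -0.0, 1.0, -0.0]
wrist_force: [1.0, -0.5, -0.2]
opening: 0.843
grasp_force: 0.0
```

Emit:
jog_arm(
  series=[
    [[0,0,0,0,0,0,72],[0,0,0,0,0,0,60],[0,0,0,0,0,0,52],[0,0,0,0,0,0,45],[0,0,0,0,0,0,45],[0,0,0,0,0,0,45],[0,0,0,0,0,0,45],[0,0,0,0,0,0,45],[0,0,0,0,0,0,45],[0,0,0,0,0,0,45]],
  ],
)

```text
time_s: 4.2
eef_pos: [0.6412, 0.2758, 0.0096]
eef_rot: [0.001, -0.0, 1.0, 0.0]
wrist_force: [-0.8, 1.3, 6.1]
opening: 0.663
grasp_force: 65.1
```

Emit:
jog_arm(
  series=[
    [[0,0,-10,0,0,0,45],[0,0,-25,0,0,0,45],[0,0,-35,0,0,0,45],[0,0,-35,0,0,0,45],[0,0,-35,0,0,0,45],[0,0,-35,0,0,0,45],[0,0,-35,0,0,0,45],[6,-25,0,0,0,0,45],[5,-40,0,0,0,0,45],[5,-45,0,0,0,0,45]],
  ],
)

```text
time_s: 5.2
eef_pos: [0.623, 0.1653, 0.2177]
eef_rot: [-0.001, -0.001, 1.0, -0.0]
wrist_force: [0.6, -0.9, -3.9]
opening: 0.66
grasp_force: 65.0
```

Emit:
jog_arm(
  series=[
    [[5,-45,0,0,0,0,45],[5,-45,0,0,0,0,45],[0,-45,0,0,0,0,45],[0,-40,0,0,0,0,45],[0,-25,0,0,0,0,45],[0,-10,0,0,0,0,45],[0,0,0,0,0,0,45],[0,0,0,0,0,0,45],[0,0,0,0,0,0,45],[0,0,0,0,0,0,45]],
  ],
)

```text
time_s: 6.2
eef_pos: [0.6144, -0.043, 0.2182]
eef_rot: [-0.0, -0.001, 1.0, 0.0]
wrist_force: [-0.2, -0.1, -4.0]
opening: 0.662
grasp_force: 64.9
```

```bash
python3 - <<'E'
from h import *
c=snap('wrist','w2'); plan([.6,-.06,.22],np.pi/2)
W=cloud(c); print(ctrl.get_obs()['grasp_force'])
print('bench z',np.nanmedian(W[100:200,500:600,2]))
E
```

```text
pos [ 0.6144 -0.0432  0.2183] yawy 1.5727 tilt [-0.0002  0.0001] t 6.25 F [ 0.2 -0.2 -3.2] q6 [-0.26  0.28  1.51  0.    1.35 -1.84]
shift [ 14.4 -16.7  -1.7] T [[-1.0, -0.002, -0.0], [-0.002, 1.0, 0.0], [0.0, 0.0, -1.0]]
turn about tool z 0.0019
64.9448025226593
bench z -0.00011020551239157572
```

View pics/w2.png

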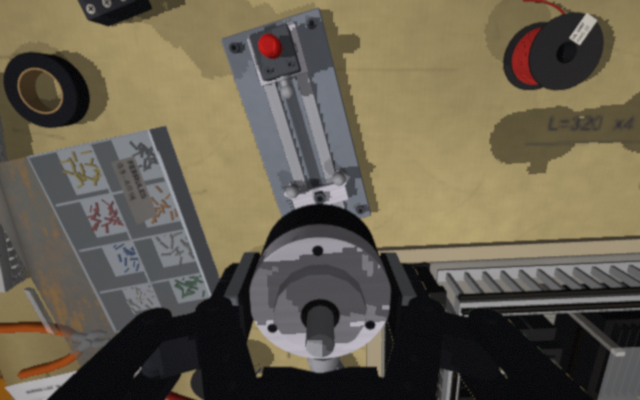

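The encoder hangs upright between the fingers with its connector pointing forward (325,360). The fixed balls are at (292,187) and (340,177), the knob at (270,45), and the near plate corners at about (224,40) and (318,10).

```bash
python3 - <<'E'
from h import *
c=np.load('pics/w2.npz'); W=cloud(c); f=c['frame']
hsv=cv2.cvtColor(f,cv2.COLOR_BGR2HSV)
red=(((hsv[...,0]<8)|(hsv[...,0]>172))&(hsv[...,1]>150)&(hsv[...,2]>90)); red[:, 400:]=False; red[100:]=False
k=red&(W[...,2]>.071)&(W[...,2]<.078); print('knob top',k.sum(),cv2.minEnclosingCircle(W[k][:,:2].astype(np.float32)*1000),np.median(W[k][:,2]))
for u,v in ((292,187),(340,177),(284,88)): print('ballray',np.round(ray(c,u,v,.033)*1000,1), 'depthpt',np.round(W[v,u]*1000,1))
# plate edges: pixels with plate height
box=(W[...,0]>.4)&(W[...,0]<.72)&(W[...,1]>-.2)&(W[...,1]<.05)&(W[...,2]>.008)&(W[...,2]<.016); box[205:]=False
box=cv2.morphologyEx(box.astype(np.uint8),cv2.MORPH_OPEN,np.ones((3,3)))>0
# jaw/strips fill
all_=(W[...,0]>.4)&(W[...,0]<.72)&(W[...,1]>-.2)&(W[...,1]<.05)&(W[...,2]>.008)&(W[...,2]<.09); all_[205:]=False
P=W[box][:,:2]; print('plate z',np.median(W[box][:,2]))
# left/right edges per x slice
xs=np.arange(.47,.61,.01); L=[];Rr=[]
for x in xs:
    s=P[np.abs(P[:,0]-x)<.002]
    if len(s)>3: L.append((x,s[:,1].max()));Rr.append((x,s[:,1].min()))
for E,n in ((L,'left'),(Rr,'right')):
    E=np.array(E); p=np.polyfit(E[:,0],E[:,1],1); print(n,np.degrees(np.arctan(p[0])),np.polyval(p,.55)*1000,np.round((E[:,1]-np.polyval(p,E[:,0]))*1000,1))
# ball tops
for u,v in ((292,187),(340,177)):
    s=W[v-9:v+10,u-9:u+10].reshape(-1,3); s=s[s[:,2]>.0335]; print('balltop',len(s),np.round(s.mean(0)*1000,1),s[:,2].max()*1000)
rect=cv2.minAreaRect(P.astype(np.float32)*1000); print(rect)
cv2.imwrite('pics/crop2.png',cv2.resize(f[0:215,200:400],None,fx=2.8,fy=2.8,interpolation=cv2.INTER_CUBIC))
E
```

```text
knob top 377 ((498.7024230957031, -83.43537902832031), 8.661913871765137) 0.07394557335409463
ballray [629.3 -70.9  33. ] depthpt [628.7 -70.7  35. ]
ballray [618.4 -20.9  33. ] depthpt [617.2 -21.2  37.8]
ballray [531.2 -76.1  33. ] depthpt [531.3 -75.7  36.5]
plate z 0.012230235382383603
left 15.747312711470354 -17.243329688140406 [-0.2 -0.1  0.1  0.3 -0.4 -0.1  0.4 -0.2  0.4 -0.1  0.5  0.3 -0.3 -0.7
  0.2]
right -6.761520922620972 -126.62765177334212 [ 27.4  -7.9 -18.6 -14.7 -10.2  -6.4  -2.6   1.9   6.1  10.1  14.5  18.5
  22.1  26.1 -66.3]
balltop 112 [633.  -71.1  36.3] 39.09521449179076
balltop 115 [619.5 -22.6  36.3] 39.63362367903306
((582.8887939453125, -108.92662048339844), (205.2111053466797, 196.03082275390625), 15.543761253356934)
```

View pics/crop2.png

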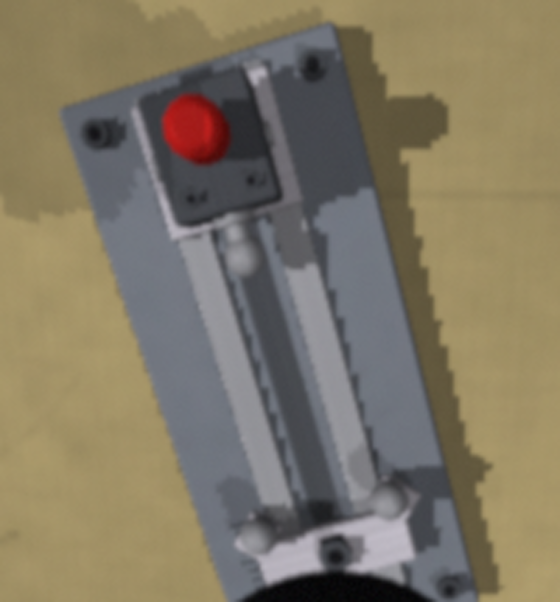

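The crop shows the near plate corners at crop (333,22) and (63,107), the jaw ball at (240,257) and the fixed balls at (258,532) and (388,498). I'll build the nest frame from these.

```bash
cat > nest.py <<'E'
from h import *
c=np.load('pics/w2.npz')
px=lambda u,v:(u/2.8+200-.3,v/2.8-.3)
cl=ray(c,*px(333,22),.012)[:2]; cr=ray(c,*px(63,107),.012)[:2]
yaw=np.radians(15.7); ex=np.array([np.cos(yaw),np.sin(yaw)]); ey=np.array([-ex[1],ex[0]])
mid=(cl+cr)/2; knob=np.array([.4987,-.0834])
O=mid+.1*ex; O=O+ey*((knob-O)@ey)*.5
w=lambda x,y=0:O+ex*x/1000+ey*y/1000
E
python3 - <<'E'
from nest import *
e=cl-cr; print('corner yaw',np.degrees(np.arctan2(-e[0],e[1])),'width',np.linalg.norm(e)*1000)
print('O',O,'knob in nest',(knob-O)@ex*1000,(knob-O)@ey*1000)
for u,v in ((258,532),(388,498),(240,257)):
    p=ray(c,*px(u,v),.033)[:2]-O; print('ball',np.round([p@ex*1000,p@ey*1000],1))
s=w(14); print('set_down',s); plan([*s,.06],np.pi/2+yaw)
E
```

```text
corner yaw 15.621723706389842 width 96.82867349898915
O [ 0.56874337 -0.06326032] knob in nest -72.87998098813425 -0.4345385611940696
ball [ 59.  -24.8]
ball [59.4 25.5]
ball [-36.2  -1.8]
set_down [ 0.58222105 -0.05947191]
pos [ 0.6144 -0.0432  0.2183] yawy 1.5727 tilt [-0.0002  0.0001] t 6.25 F [ 0.2 -0.2 -3.2] q6 [-0.26  0.28  1.51  0.    1.35 -1.84]
shift [ 32.2 -16.2 158.3] T [[-1.0, -0.002, -0.0], [-0.002, 1.0, 0.0], [0.0, 0.0, -1.0]]
turn about tool z -0.2721
```

```bash
python3 - <<'E'
from h import *
c=np.load('pics/w2.npz'); W=cloud(c); A=np.array([.6144,-.0432])
d=W[...,:2]-A; r=np.hypot(d[...,0],d[...,1])
zb=W[...,2]
for lo,hi,rm in ((.244,.256,.035),(.257,.268,.022),(.27,.29,.012)):
    k=(zb>lo)&(zb<hi)&(r<rm)
    if k.sum()>5: print(lo,k.sum(),cv2.minEnclosingCircle((W[k][:,:2]*1000).astype(np.float32)),np.median(zb[k]))
k=(r>.032)&(r<.05)&(d[...,0]>0.02)&(np.abs(d[...,1])<.014)&(zb>.22)&(zb<.255)
print(k.sum(),W[k].mean(0),np.degrees(np.arctan2(np.median(W[k][:,1])+.0432,np.median(W[k][:,0])-.6144)))
u=np.argwhere(k); print(u.min(0),u.max(0)); 
for row in range(352,372,3):
    cc=np.where(k[row])[0]
    if len(cc): print(row,cc.min(),cc.max(),np.round(W[row,cc.min()],4),np.round(W[row,cc.max()],4))
E
```

```text
0.244 9640 ((614.4075927734375, -43.20939636230469), 34.99247741699219) 0.24884269974340684
0.257 2114 ((613.239013671875, -42.10157012939453), 17.688507080078125) 0.2574309526701632
0.27 668 ((613.6813354492188, -42.32571029663086), 5.546917915344238) 0.2725904086070071
383 [ 0.65057743 -0.04042297  0.24405721] 4.554942750158833
[356 307] [371 339]
358 307 338 [ 0.6508 -0.0477  0.2406] [ 0.6505 -0.0333  0.2408]
361 308 337 [ 0.6508 -0.0472  0.2424] [ 0.6518 -0.0338  0.2413]
364 309 337 [ 0.652  -0.0467  0.2429] [ 0.6571 -0.0335  0.2379]
367 310 336 [ 0.6566 -0.0464  0.2401] [ 0.6556 -0.0342  0.241 ]
370 311 329 [ 0.6567 -0.0459  0.2417] [ 0.6547 -0.0375  0.2437]
```

Emit:
jog_arm(
  series=[
    [[10,-6,0,0,0,0,45],[11,-6,0,0,0,0,45],[10.3,-5.2,0,0,0,0,45],[0,0,0,0,0,-0.118,45],[0,0,0,0,0,-0.118,45],[0,0,40,0,0,0,45],[0,0,40,0,0,0,45],[0,0,40,0,0,0,45],[0,0,25,0,0,0,45],[0,0,10,0,0,0,45]],
  ],
)

```text
time_s: 7.25
eef_pos: [0.5802, -0.0615, 0.0603]
eef_rot: [-0.003, -0.117, 0.993, 0.001]
wrist_force: [0.2, -0.4, -3.8]
opening: 0.661
grasp_force: 65.1
```

```bash
python3 - <<'E'
from nest import *
plan([*w(14),.0265],np.pi/2+yaw)
c=snap('wrist','w3'); s=snap('scene','s3')
W=cloud(c); p,T,o=tool(); d=(W-p)@T
z=W[...,2]; ze=p[2]-.0095
r=np.hypot(d[...,0],d[...,1])
for lo,hi,rm in ((.0455,.050,.022),(.055,.066,.012)):
    k=(z>lo+ze)&(z<hi+ze)&(r<rm)
    print(k.sum(),cv2.minEnclosingCircle((W[k][:,:2]*1000).astype(np.float32)))
cv2.imwrite('pics/s3c.png',cv2.resize(s['frame'][150:300,230:430],None,fx=3.5,fy=3.5,interpolation=cv2.INTER_CUBIC))
E
```

```text
pos [ 0.5802 -0.0615  0.0603] yawy 1.8063 tilt [-0.0053  0.0016] t 7.25 F [ 0.2 -0.4 -3.8] q6 [-0.31  0.41  1.7  -0.    1.04 -2.12]
shift [-2.7  1.4 33.8] T [[-0.972, -0.233, -0.005], [-0.233, 0.972, 0.002], [0.005, 0.003, -1.0]]
turn about tool z -0.0385
4081 ((579.6099243164062, -60.83049392700195), 18.33612060546875)
898 ((579.9613647460938, -61.06278991699219), 5.708659648895264)
```

View pics/w3.png

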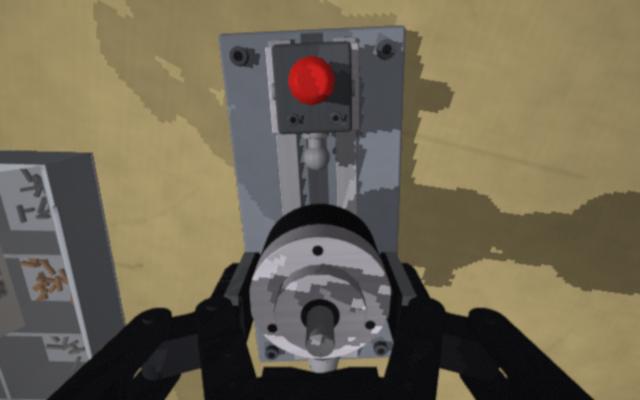

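Over the set-down place: knob at (311,80), jaw ball at (315,152), encoder central between the strips with clear space to all the balls. I'll lower it.

Emit:
jog_arm(
  series=[
    [[0,0,0,0,0,0,45],[0,0,0,0,0,0,45],[0,0,10,0,0,0,45],[0,0,10,0,0,0,45],[0,0,8,0,0,0,45],[0,0,5,0,0,0,45],[0,0,3,0,0,0,45],[0,0,1,0,0,0,45],[0,0,0,0,0,0,45],[0,0,0,0,0,0,45]],
  ],
)

```text
time_s: 8.35
eef_pos: [0.5834, -0.0618, 0.0266]
eef_rot: [0.0, -0.118, 0.993, -0.0]
wrist_force: [0.1, -0.1, -4.0]
opening: 0.658
grasp_force: 65.1
```

Emit:
jog_arm(
  series=[
    [[0,0,0.5,0,0,0,45],[0,0,0.5,0,0,0,45],[0,0,0.3,0,0,0,45],[0,0,0,0,0,0,45],[0,0,0,0,0,0,45],[0,0,0,0,0,0,45],[0,0,0,0,0,0,45],[0,0,0,0,0,0,45],[0,0,0,0,0,0,45],[0,0,0,0,0,0,45]],
  ],
)

```text
time_s: 9.35
eef_pos: [0.5831, -0.0617, 0.025]
eef_rot: [-0.0, -0.118, 0.993, -0.0]
wrist_force: [-0.3, 0.3, -4.9]
opening: 0.659
grasp_force: 65.1
```

Emit:
jog_arm(
  series=[
    [[0,0.6,0,0,0,0,45],[0,0.6,0,0,0,0,45],[0,0,0.4,0,0,0,45],[0,0,0,0,0,0,45],[0,0,0.4,0,0,0,45],[0,0,0,0,0,0,45],[0,0,0.4,0,0,0,45],[0,0,0,0,0,0,45],[0,0,0,0,0,0,45],[0,0,0,0,0,0,45]],
  ],
)

```text
time_s: 10.35
eef_pos: [0.5835, -0.0607, 0.0246]
eef_rot: [0.001, -0.118, 0.993, -0.0]
wrist_force: [-2.1, 0.5, 5.1]
opening: 0.659
grasp_force: 65.9
```

Emit:
jog_arm(
  series=[
    [[0,0,-0.5,0,0,0,45],[0,0,0,0,0,0,45],[0,0,0,0,0,0,60],[0,0,0,0,0,0,64],[0,0,0,0,0,0,70],[0,0,0,0,0,0,76],[0,0,0,0,0,0,76],[0,0,0,0,0,0,76],[0,0,0,0,0,0,76],[0,0,0,0,0,0,76]],
  ],
)

```text
time_s: 11.35
eef_pos: [0.5828, -0.0605, 0.0243]
eef_rot: [-0.0, -0.118, 0.993, 0.0]
wrist_force: [-0.1, 0.7, -0.2]
opening: 0.889
grasp_force: 0.0
```

Emit:
jog_arm(
  series=[
    [[0,0,-10,0,0,0,76],[0,0,-15,0,0,0,76],[0,0,-20,0,0,0,76],[0,0,-30,0,0,0,76],[0,0,-30,0,0,0,76],[0,0,-30,0,0,0,76],[25,0,0,0,0,0,50],[25,0,0,0,0,0,20],[0,0,0,0,0,0,0],[0,0,0,0,0,0,0]],
  ],
)

```text
time_s: 12.35
eef_pos: [0.5348, -0.0725, 0.1608]
eef_rot: [0.001, -0.118, 0.993, -0.0]
wrist_force: [0.1, -0.6, 0.2]
opening: 0.21
grasp_force: 0.0
```

```bash
python3 - <<'E'
from nest import *
c=snap('wrist','w4'); W=cloud(c); s=snap('scene','s4')
z=W[...,2]; pe=np.array([.5828,-.0603]); r=np.hypot(W[...,0]-pe[0],W[...,1]-pe[1])
nc=lambda p:np.round([(p-O)@ex*1000,(p-O)@ey*1000],1)
for n,lo,hi,rm in (('housing',.052,.058,.034),('collar',.060,.067,.022),('shaft',.070,.082,.012)):
    k=(z>lo)&(z<hi)&(r<rm)
    if k.sum()>5: (x,y),R0=cv2.minEnclosingCircle((W[k][:,:2]*1000).astype(np.float32)); print(n,k.sum(),nc(np.array([x,y])/1000),R0,np.median(z[k]))
k=(r>.033)&(r<.05)&(z>.035)&(z<.056)&(((W[...,:2]-pe)@ex)>.028)&(np.abs((W[...,:2]-pe)@ey)<.013); q=np.median(W[k][:,:2],0); print('conn',k.sum(),nc(q))
hsv=cv2.cvtColor(c['frame'],cv2.COLOR_BGR2HSV)
k=((hsv[...,0]<8)|(hsv[...,0]>172))&(hsv[...,1]>150)&(z>.071)&(z<.078)&(np.hypot(W[...,0]-knob[0],W[...,1]-knob[1])<.05)
(x,y),R0=cv2.minEnclosingCircle((W[k][:,:2]*1000).astype(np.float32)); print('knob',k.sum(),x,y,nc(np.array([x,y])/1000),R0)
p=np.array([x,y])/1000-.030*ex; plan([*p,.145],np.pi/2+yaw)
E
```

```text
housing 1341 [16.3 -0.1] 31.387470245361328 0.055062501831446675
collar 1042 [14.3 -0.2] 18.192371368408203 0.06312096948233584
shaft 177 [14.  -0.2] 5.045021057128906 0.07847891310757307
conn 161 [51.7  0.1]
knob 448 498.06182861328125 -83.70258331298828 [-73.6  -0.6] 8.793212890625
pos [ 0.5352 -0.0723  0.1603] yawy 1.807 tilt [ 0.0018 -0.0005] t 12.45 F [-0.4  0.4 -0.3] q6 [-0.35  0.18  1.76  0.    1.2  -2.16]
shift [68.8 -3.5 15.1] T [[-0.972, -0.234, 0.002], [-0.234, 0.972, -0.0], [-0.002, -0.001, -1.0]]
turn about tool z -0.0378
```

View pics/w4.png

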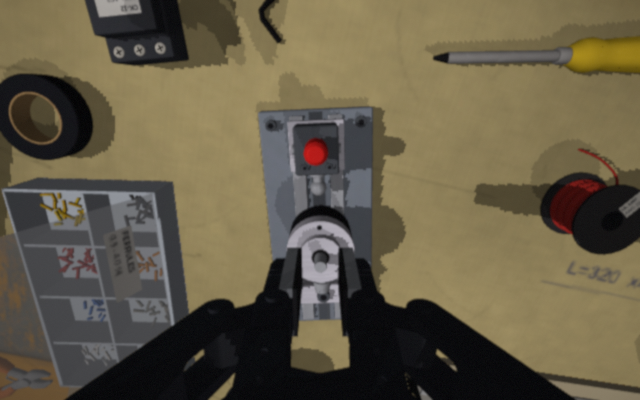

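The encoder stands upright on the strips at nest (14.1, -0.2) with its connector along +x, and the fingers are clear of it. The knob is at (315,152), nest (-73.6, -0.6), so the jaw reads about 4.5 mm. Next I'll bring the shut fingers down behind the knob.

Emit:
jog_arm(
  series=[
    [[18,-1,0,0,0,0,0],[18,-1,0,0,0,0,0],[18,-1,0,0,0,0,0],[17,-0.5,0,0,0,0,0],[0,0,15,0,0,-0.038,0],[0,0,25,0,0,0,0],[0,0,25,0,0,0,0],[0,0,25,0,0,0,0],[0,0,16,0,0,0,0],[0,0,0,0,0,0,0]],
  ],
)

```text
time_s: 13.45
eef_pos: [0.4648, -0.0914, 0.0512]
eef_rot: [-0.002, -0.137, 0.991, 0.001]
wrist_force: [-0.0, 0.3, 1.2]
opening: -0.002
grasp_force: 0.0
```

```bash
python3 - <<'E'
from nest import *
plan([*w(-94.5,-.5),.053],np.pi/2+yaw)
c=snap('wrist','w5'); cv2.imwrite('pics/w5c.png',c['frame'][150:400,160:480])
E
```

```text
pos [ 0.4648 -0.0914  0.0512] yawy 1.8453 tilt [-0.0042  0.002 ] t 13.45 F [-0.   0.3  1.2] q6 [-0.45  0.22  1.98  0.    0.95 -2.29]
shift [-13.1  -1.5  -1.9] T [[-0.963, -0.271, -0.004], [-0.271, 0.963, 0.002], [0.003, 0.003, -1.0]]
turn about tool z 0.0005
```

View pics/w5c.png

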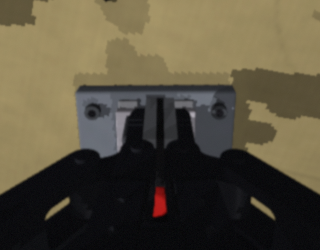

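Emit:
jog_arm(
  series=[
    [[-3,-1,0,0,0,0,0],[-3,0,0,0,0,0,0],[-3,0,0,0,0,0,0],[-1,0,0,0,0,0,0],[-1,0,0,0,0,0,0],[-1,0,0,0,0,0,0],[-1,0,0,0,0,0,0],[-1,0,0,0,0,0,0],[-1,0,0,0,0,0,0],[0,0,0,0,0,0,0]],
  ],
)

```text
time_s: 14.5
eef_pos: [0.4801, -0.0893, 0.0532]
eef_rot: [-0.001, -0.137, 0.991, 0.0]
wrist_force: [-4.2, -1.9, 3.4]
opening: -0.002
grasp_force: 2.5
```

Emit:
jog_arm(
  series=[
    [[-1,0,0,0,0,0,0],[-1.2,0,0,0,0,0,0],[-1.2,0,0,0,0,0,0],[-1.2,0,0,0,0,0,0],[-1.2,0,0,0,0,0,0],[-1.2,0,0,0,0,0,0],[-1.2,0,0,0,0,0,0],[-1.2,0,0,0,0,0,0],[-1.2,0,0,0,0,0,0],[-1,0,0,0,0,0,0]],
  ],
)

```text
time_s: 15.5
eef_pos: [0.4912, -0.0861, 0.0532]
eef_rot: [-0.001, -0.137, 0.991, 0.0]
wrist_force: [-5.0, -1.8, 3.8]
opening: 0.002
grasp_force: 2.6
```

Emit:
jog_arm(
  series=[
    [[-0.8,0,0,0,0,0,0],[-0.8,0,0,0,0,0,0],[-0.8,0,0,0,0,0,0],[-0.8,0,0,0,0,0,0],[-0.8,0,0,0,0,0,0],[-0.8,0,0,0,0,0,0],[-0.8,0,0,0,0,0,0],[-0.8,0,0,0,0,0,0],[-0.8,0,0,0,0,0,0],[-0.8,0,0,0,0,0,0]],
  ],
)

```text
time_s: 16.5
eef_pos: [0.4988, -0.084, 0.0532]
eef_rot: [-0.001, -0.137, 0.991, 0.0]
wrist_force: [-5.1, -2.0, 3.8]
opening: 0.001
grasp_force: 3.0
```

```bash
cat > chk.py <<'E'
from nest import *
p,T,o=tool(); d=p[:2]-O; F=o['wrist_force']
print('t',o['time_s'],'tcp nest',np.round([d@ex*1000,d@ey*1000,p[2]*1000],2),'push',round(-float(F[:2]@ex),2),'side',round(float(F[:2]@ey),2),'Fz',round(float(F[2]),2))
E
python3 chk.py; python3 - <<'E'
from nest import *
c=snap('wrist','w6'); s=snap('scene','s6'); cv2.imwrite('pics/s6c.png',cv2.resize(s['frame'][180:270,280:380],None,fx=5,fy=5,interpolation=cv2.INTER_CUBIC))
for nm,tt in (('scene4',np.load('pics/s4.npz')),('scene6',s)):
    W=cloud(tt); d=W[...,:2]-O; X=d@ex; Y=d@ey; z=W[...,2]
    k=(np.abs(Y)<.012)&(z>.066)&(z<.085)&(X>0)&(X<.06); print(nm,'shaft',k.sum(),np.round([np.median(X[k]),np.median(Y[k]),z[k].max()],4))
E
```

```text
t 16.5 tcp nest [-72.97  -0.99  53.18] push 5.47 side -0.59 Fz 3.78
scene4 shaft 19 [ 0.01   -0.0026  0.0797]
scene6 shaft 13 [ 0.0153 -0.0022  0.0803]
```

View pics/s6c.png

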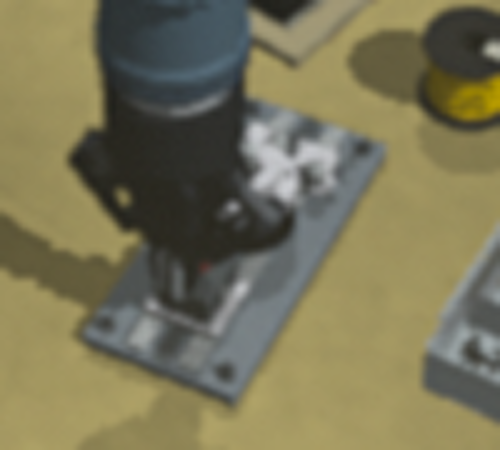

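The encoder has slid about 5 mm and stands upright. The push is a steady 5.5 N (brake only).

Emit:
jog_arm(
  series=[
    [[-0.9,0,0,0,0,0,0],[-0.9,0,0,0,0,0,0],[-0.9,0,0,0,0,0,0],[-0.9,0,0,0,0,0,0],[-0.9,0,0,0,0,0,0],[-0.9,0,0,0,0,0,0],[-0.9,0,0,0,0,0,0],[-0.9,0,0,0,0,0,0],[-0.9,0,0,0,0,0,0],[-0.9,0,0,0,0,0,0]],
  ],
)

```text
time_s: 17.6
eef_pos: [0.5074, -0.0815, 0.0532]
eef_rot: [-0.001, -0.137, 0.991, 0.0]
wrist_force: [-4.9, -2.3, 3.8]
opening: 0.004
grasp_force: 3.0
```

Emit:
jog_arm(
  series=[
    [[-0.3,0,0,0,0,0,0],[-0.3,0,0,0,0,0,0],[-0.3,0,0,0,0,0,0],[-0.3,0,0,0,0,0,0],[-0.3,0,0,0,0,0,0],[-0.3,0,0,0,0,0,0],[-0.2,0,0,0,0,0,0],[-0.2,0,0,0,0,0,0],[-0.2,0,0,0,0,0,0],[0,0,0,0,0,0,0]],
  ],
)

```text
time_s: 18.6
eef_pos: [0.5097, -0.0808, 0.0532]
eef_rot: [-0.001, -0.137, 0.991, 0.0]
wrist_force: [-5.5, -1.3, 4.6]
opening: -0.0
grasp_force: 2.8
```

```bash
python3 chk.py
```

```text
t 18.6 tcp nest [-61.55  -0.9   53.16] push 5.68 side 0.28 Fz 4.55
```

Emit:
jog_arm(
  series=[
    [[-0.1,0,0,0,0,0,0],[-0.1,0,0,0,0,0,0],[-0.1,0,0,0,0,0,0],[-0.1,0,0,0,0,0,0],[-0.1,0,0,0,0,0,0],[-0.1,0,0,0,0,0,0],[-0.1,0,0,0,0,0,0],[-0.1,0,0,0,0,0,0],[0,0,0,0,0,0,0],[0,0,0,0,0,0,0]],
  ],
)

```text
time_s: 19.6
eef_pos: [0.5105, -0.0806, 0.0532]
eef_rot: [-0.001, -0.137, 0.991, 0.0]
wrist_force: [-4.6, -1.5, 4.4]
opening: 0.001
grasp_force: 2.8
```

```bash
python3 chk.py
```

```text
t 19.6 tcp nest [-60.75  -0.92  53.18] push 4.81 side -0.19 Fz 4.38
```

Emit:
jog_arm(
  series=[
    [[-0.1,0,0,0,0,0,0],[-0.1,0,0,0,0,0,0],[-0.1,0,0,0,0,0,0],[-0.1,0,0,0,0,0,0],[-0.1,0,0,0,0,0,0],[-0.1,0,0,0,0,0,0],[-0.1,0,0,0,0,0,0],[-0.1,0,0,0,0,0,0],[0,0,0,0,0,0,0],[0,0,0,0,0,0,0]],
  ],
)

```text
time_s: 20.6
eef_pos: [0.5113, -0.0804, 0.0532]
eef_rot: [-0.001, -0.137, 0.991, 0.0]
wrist_force: [-5.4, -2.6, 3.9]
opening: -0.002
grasp_force: 2.8
```

Emit:
jog_arm(
  series=[
    [[-0.1,0,0,0,0,0,0],[-0.1,0,0,0,0,0,0],[-0.1,0,0,0,0,0,0],[-0.1,0,0,0,0,0,0],[-0.1,0,0,0,0,0,0],[-0.1,0,0,0,0,0,0],[-0.1,0,0,0,0,0,0],[-0.1,0,0,0,0,0,0],[0,0,0,0,0,0,0],[0,0,0,0,0,0,0]],
  ],
)

```text
time_s: 21.6
eef_pos: [0.512, -0.0801, 0.0531]
eef_rot: [-0.001, -0.137, 0.991, 0.0]
wrist_force: [-5.9, -2.0, 4.0]
opening: -0.001
grasp_force: 2.8
```

```bash
python3 chk.py
```

```text
t 21.6 tcp nest [-59.19  -0.9   53.15] push 6.22 side -0.37 Fz 3.97
```

Emit:
jog_arm(
  series=[
    [[-0.1,0,0,0,0,0,0],[-0.1,0,0,0,0,0,0],[-0.1,0,0,0,0,0,0],[-0.1,0,0,0,0,0,0],[-0.1,0,0,0,0,0,0],[-0.1,0,0,0,0,0,0],[0,0,0,0,0,0,0],[0,0,0,0,0,0,0],[0,0,0,0,0,0,0],[0,0,0,0,0,0,0]],
  ],
)

```text
time_s: 22.6
eef_pos: [0.5126, -0.08, 0.0532]
eef_rot: [-0.001, -0.137, 0.991, 0.0]
wrist_force: [-5.3, -1.5, 4.0]
opening: -0.0
grasp_force: 2.8
```

```bash
python3 chk.py
```

```text
t 22.6 tcp nest [-58.58  -0.9   53.17] push 5.51 side -0.05 Fz 4.04
```

Emit:
jog_arm(
  series=[
    [[-0.1,0,0,0,0,0,0],[-0.1,0,0,0,0,0,0],[-0.1,0,0,0,0,0,0],[-0.1,0,0,0,0,0,0],[-0.1,0,0,0,0,0,0],[-0.1,0,0,0,0,0,0],[0,0,0,0,0,0,0],[0,0,0,0,0,0,0],[0,0,0,0,0,0,0],[0,0,0,0,0,0,0]],
  ],
)

```text
time_s: 23.6
eef_pos: [0.5132, -0.0798, 0.0532]
eef_rot: [-0.001, -0.137, 0.991, 0.0]
wrist_force: [-4.7, -1.5, 4.2]
opening: -0.0
grasp_force: 2.8
```

```bash
python3 chk.py
```

```text
t 23.6 tcp nest [-57.98  -0.91  53.17] push 4.92 side -0.15 Fz 4.2
```

Emit:
jog_arm(
  series=[
    [[-0.1,0,0,0,0,0,0],[-0.1,0,0,0,0,0,0],[-0.1,0,0,0,0,0,0],[-0.1,0,0,0,0,0,0],[-0.1,0,0,0,0,0,0],[-0.1,0,0,0,0,0,0],[-0.1,0,0,0,0,0,0],[0,0,0,0,0,0,0],[0,0,0,0,0,0,0],[0,0,0,0,0,0,0]],
  ],
)

```text
time_s: 24.6
eef_pos: [0.5138, -0.0796, 0.0532]
eef_rot: [-0.001, -0.137, 0.991, 0.0]
wrist_force: [-5.1, -2.1, 4.7]
opening: -0.003
grasp_force: 2.9
```

```bash
python3 chk.py; python3 - <<'E'
from nest import *
s=snap('scene','s7')
for nm in ('s4','s6','s7'):
    W=cloud(np.load(f'pics/{nm}.npz')); d=W[...,:2]-O; X=d@ex; Y=d@ey; z=W[...,2]
    for n,lo,hi,x0,yy in (('shaft',.066,.085,0,.012),('collar',.060,.0655,-.01,.03),('housing',.050,.057,-.03,.04)):
        k=(np.abs(Y)<yy)&(z>lo)&(z<hi)&(X>x0)&(X<.07); print(nm,n,k.sum(),np.round([np.median(X[k]),X[k].max(),np.median(Y[k])],4))
E
```

```text
t 24.6 tcp nest [-57.28  -0.92  53.18] push 5.51 side -0.61 Fz 4.7
s4 shaft 19 [ 0.01    0.0165 -0.0026]
s4 collar 69 [ 0.0079  0.0304 -0.0051]
s4 housing 135 [ 0.0005  0.0545 -0.0069]
s6 shaft 13 [ 0.0153  0.021  -0.0022]
s6 collar 24 [ 0.0223  0.0329 -0.0101]
s6 housing 50 [ 0.0299  0.058  -0.0169]
s7 shaft 13 [ 0.0321  0.0376 -0.0043]
s7 collar 26 [ 0.0348  0.0518 -0.0094]
s7 housing 36 [ 0.0443  0.0663 -0.0165]
```

Emit:
jog_arm(
  series=[
    [[-0.1,0,0,0,0,0,0],[-0.1,0,0,0,0,0,0],[-0.1,0,0,0,0,0,0],[-0.1,0,0,0,0,0,0],[-0.1,0,0,0,0,0,0],[-0.1,0,0,0,0,0,0],[-0.1,0,0,0,0,0,0],[0,0,0,0,0,0,0],[0,0,0,0,0,0,0],[0,0,0,0,0,0,0]],
  ],
)

```text
time_s: 25.65
eef_pos: [0.5143, -0.0795, 0.0532]
eef_rot: [-0.001, -0.137, 0.991, 0.0]
wrist_force: [-6.3, -1.7, 5.3]
opening: -0.003
grasp_force: 3.4
```

```bash
python3 chk.py
```

```text
t 25.65 tcp nest [-56.83  -0.86  53.16] push 6.54 side 0.07 Fz 5.32
```

Emit:
jog_arm(
  series=[
    [[-0.1,0,0,0,0,0,0],[-0.1,0,0,0,0,0,0],[-0.1,0,0,0,0,0,0],[-0.1,0,0,0,0,0,0],[0,0,0,0,0,0,0],[0,0,0,0,0,0,0],[0,0,0,0,0,0,0],[0,0,0,0,0,0,0],[0,0,0,0,0,0,0],[0,0,0,0,0,0,0]],
  ],
)

```text
time_s: 26.65
eef_pos: [0.5144, -0.0795, 0.0532]
eef_rot: [-0.001, -0.137, 0.991, 0.0]
wrist_force: [-8.4, -2.4, 5.8]
opening: -0.006
grasp_force: 4.0
```

```bash
python3 chk.py
```

```text
t 26.65 tcp nest [-56.66  -0.91  53.17] push 8.69 side -0.02 Fz 5.82
```

Seated contact found: the force is rising about 5 N per mm commanded. I'll go on in small steps to about 14 N.

Emit:
jog_arm(
  series=[
    [[-0.1,0,0,0,0,0,0],[-0.1,0,0,0,0,0,0],[-0.1,0,0,0,0,0,0],[-0.1,0,0,0,0,0,0],[-0.1,0,0,0,0,0,0],[0,0,0,0,0,0,0],[0,0,0,0,0,0,0],[0,0,0,0,0,0,0],[0,0,0,0,0,0,0],[0,0,0,0,0,0,0]],
  ],
)

```text
time_s: 27.65
eef_pos: [0.5146, -0.0794, 0.0531]
eef_rot: [-0.002, -0.137, 0.991, 0.0]
wrist_force: [-9.4, -2.3, 7.5]
opening: 0.001
grasp_force: 4.8
```

```bash
python3 chk.py
```

```text
t 27.65 tcp nest [-56.48  -0.88  53.15] push 9.69 side 0.34 Fz 7.55
```

Emit:
jog_arm(
  series=[
    [[-0.1,0,0,0,0,0,0],[-0.1,0,0,0,0,0,0],[-0.1,0,0,0,0,0,0],[-0.1,0,0,0,0,0,0],[-0.1,0,0,0,0,0,0],[0,0,0,0,0,0,0],[0,0,0,0,0,0,0],[0,0,0,0,0,0,0],[0,0,0,0,0,0,0],[0,0,0,0,0,0,0]],
  ],
)

```text
time_s: 28.65
eef_pos: [0.5148, -0.0793, 0.0531]
eef_rot: [-0.002, -0.137, 0.991, 0.0]
wrist_force: [-11.3, -3.4, 8.5]
opening: 0.002
grasp_force: 5.6
```

```bash
python3 chk.py
```

```text
t 28.65 tcp nest [-56.31  -0.86  53.14] push 11.84 side -0.19 Fz 8.49
```

Emit:
jog_arm(
  series=[
    [[-0.1,0,0,0,0,0,0],[-0.1,0,0,0,0,0,0],[-0.1,0,0,0,0,0,0],[-0.1,0,0,0,0,0,0],[-0.1,0,0,0,0,0,0],[-0.1,0,0,0,0,0,0],[0,0,0,0,0,0,0],[0,0,0,0,0,0,0],[0,0,0,0,0,0,0],[0,0,0,0,0,0,0]],
  ],
)

```text
time_s: 29.65
eef_pos: [0.5149, -0.0793, 0.0531]
eef_rot: [-0.003, -0.137, 0.991, 0.0]
wrist_force: [-12.2, -4.2, 10.0]
opening: -0.004
grasp_force: 6.6
```

```bash
python3 chk.py
```

```text
t 29.65 tcp nest [-56.16  -0.87  53.13] push 12.9 side -0.77 Fz 9.96
```

Emit:
jog_arm(
  series=[
    [[-0.1,0,0,0,0,0,0],[-0.1,0,0,0,0,0,0],[-0.1,0,0,0,0,0,0],[0,0,0,0,0,0,0],[0,0,0,0,0,0,0],[0,0,0,0,0,0,0],[0,0,0,0,0,0,0],[0,0,0,0,0,0,0],[0,0,0,0,0,0,0],[0,0,0,0,0,0,0]],
  ],
)

```text
time_s: 30.65
eef_pos: [0.515, -0.0793, 0.0531]
eef_rot: [-0.003, -0.137, 0.991, 0.0]
wrist_force: [-13.3, -4.2, 10.4]
opening: -0.003
grasp_force: 7.1
```

```bash
python3 chk.py
```

```text
t 30.65 tcp nest [-56.12  -0.85  53.08] push 13.98 side -0.42 Fz 10.42
```

14 N reached. I'll back off straight along -x, then go up and look.

Emit:
jog_arm(
  series=[
    [[0.5,0,0,0,0,0,0],[0.5,0,0,0,0,0,0],[0.5,0,0,0,0,0,0],[1,0,0,0,0,0,0],[1,0,0,0,0,0,0],[2,0,0,0,0,0,0],[4,0,0,0,0,0,0],[6,0,0,0,0,0,0],[8,0,0,0,0,0,0],[0,0,0,0,0,0,0]],
  ],
)

```text
time_s: 31.65
eef_pos: [0.4937, -0.0852, 0.0531]
eef_rot: [-0.0, -0.136, 0.991, 0.0]
wrist_force: [-0.5, 0.1, 0.3]
opening: 0.001
grasp_force: 0.0
```

Emit:
jog_arm(
  series=[
    [[0,0,-15,0,0,0,0],[0,0,-25,0,0,0,0],[0,0,-30,0,0,0,0],[0,0,-30,0,0,0,0],[0,0,-30,0,0,0,0],[0,0,-20,0,0,0,0],[0,0,0,0,0,0,0],[0,0,0,0,0,0,0],[0,0,0,0,0,0,0],[0,0,0,0,0,0,0]],
  ],
)

```text
time_s: 32.65
eef_pos: [0.4941, -0.0848, 0.2017]
eef_rot: [-0.001, -0.137, 0.991, 0.001]
wrist_force: [0.3, -0.1, -0.4]
opening: 0.003
grasp_force: 0.0
```

```bash
python3 chk.py; python3 - <<'E'
from nest import *
c=snap('wrist','w8'); W=cloud(c); z=W[...,2]; d=W[...,:2]-O; X=d@ex*1000; Y=d@ey*1000
f=lambda n,k:print(n,k.sum(),[np.round(a,1) for a in cv2.minEnclosingCircle(np.stack([X[k],Y[k]],-1).astype(np.float32))],np.median(z[k]))
f('collar',(z>.061)&(z<.067)&(np.hypot(X-36,Y)<22))
f('shaft',(z>.074)&(z<.082)&(np.hypot(X-36,Y)<12))
hsv=cv2.cvtColor(c['frame'],cv2.COLOR_BGR2HSV)
f('knob',((hsv[...,0]<8)|(hsv[...,0]>172))&(hsv[...,1]>150)&(z>.071)&(z<.078)&(np.hypot(X+38,Y)<20))
k=(X>69)&(X<85)&(np.abs(Y)<14)&(z>.035)&(z<.056); print('conn',k.sum(),np.median(X[k]),np.median(Y[k]))
cv2.imwrite('pics/w8c.png',cv2.resize(c['frame'][100:350,180:460],None,fx=2.4,fy=2.4))
E
```

```text
t 32.65 tcp nest [-77.72  -0.53 201.74] push -0.29 side -0.16 Fz -0.43
collar 0 [array([0., 0.]), np.float64(0.0)] nan
shaft 0 [array([0., 0.]), np.float64(0.0)] nan
knob 259 [array([-37.2,  -0.5]), np.float64(8.9)] 0.07390465550322367
conn 0 nan nan
  return _methods._mean(a, axis=axis, dtype=dtype,
  ret = ret.dtype.type(ret / rcount)
```

View pics/w8c.png

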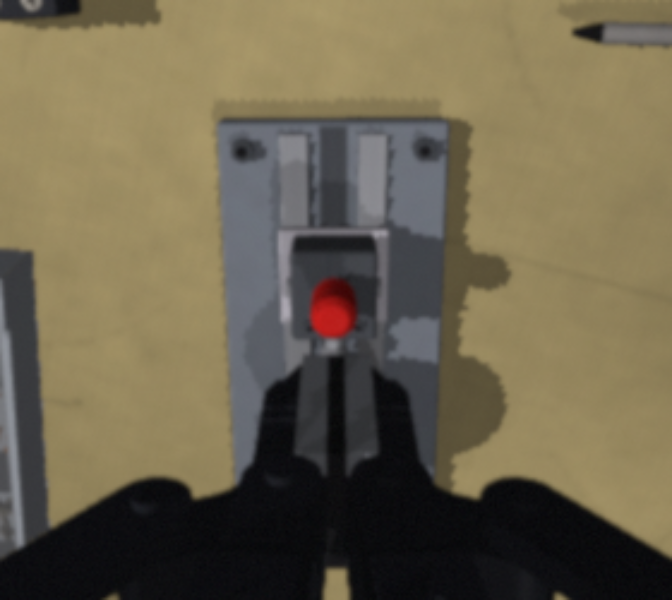

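The jaw has stayed forward: the knob at crop (333,310) measures nest -37.2, so j is about 40.8 mm. I've used up my picture allowance, and in fact gone one over, so I'll check the encoder by numbers only. I'll move forward over it to do that.

Emit:
jog_arm(
  series=[
    [[-10,0,-5,0,0,0,0],[-20,0,-5,0,0,0,0],[-25,0,-5,0,0,0,0],[-25,0,0,0,0,0,0],[-20,0,0,0,0,0,0],[-10,0,0,0,0,0,0],[0,0,0,0,0,0,0],[0,0,0,0,0,0,0],[0,0,0,0,0,0,0],[0,0,0,0,0,0,0]],
  ],
)

```text
time_s: 33.7
eef_pos: [0.6003, -0.0556, 0.2185]
eef_rot: [-0.0, -0.136, 0.991, -0.0]
wrist_force: [-0.3, -0.4, 0.3]
opening: 0.002
grasp_force: 0.0
```

```bash
python3 chk.py; python3 - <<'E' 2>/dev/null
from nest import *
c=snap('wrist','w9'); W=cloud(c); z=W[...,2]; d=W[...,:2]-O; X=d@ex*1000; Y=d@ey*1000
f=lambda n,k:print(n,k.sum(),[np.round(a,1) for a in cv2.minEnclosingCircle(np.stack([X[k],Y[k]],-1).astype(np.float32))] if k.any() else '',np.median(z[k]))
f('housing',(z>.053)&(z<.057)&(np.hypot(X-36,Y)<32))
f('collar',(z>.061)&(z<.066)&(np.hypot(X-36,Y)<22))
f('shaft',(z>.074)&(z<.082)&(np.hypot(X-36,Y)<12))
hsv=cv2.cvtColor(c['frame'],cv2.COLOR_BGR2HSV)
f('knob',((hsv[...,0]<8)|(hsv[...,0]>172))&(hsv[...,1]>150)&(z>.071)&(z<.078)&(np.hypot(X+38,Y)<20))
for lo in (66,70,74,78):
    k=(X>lo)&(X<lo+4)&(np.abs(Y)<16)&(z>.036)&(z<.056); print('conn',lo,k.sum(),np.median(X[k]),np.median(Y[k]),Y[k].min(),Y[k].max(),np.median(z[k]))
for s in (-1,1):
    k=(np.hypot(X-61,Y-s*25.5)<9)&(z>.0335)&(z<.042); print('ball',s,k.sum(),X[k].mean(),Y[k].mean(),z[k].max())
E
```

```text
t 33.7 tcp nest [ 32.46  -1.19 218.46] push 0.45 side -0.32 Fz 0.31
housing 1601 [array([35.8, -0.2]), np.float64(29.1)] 0.055063388113250455
collar 941 [array([35.7, -0.1]), np.float64(18.0)] 0.06306880285068378
shaft 96 [array([35.7, -0.1]), np.float64(4.9)] 0.07894395807488727
knob 327 [array([-36.6,  -0.5]), np.float64(8.6)] 0.07388718318480164
conn 66 49 68.6957646018423 0.13979705479162327 -7.1200672545508885 7.360341724828518 0.04971349854835505
conn 70 50 71.83248186314114 0.6476126466839542 -7.064567202149338 7.401014254116327 0.05053569105623201
conn 74 46 76.16364952609126 0.13935435100195326 -6.073721477908551 7.381884805188121 0.05008356632693861
conn 78 15 78.9293009396938 0.13929303023633752 -6.083651270361203 6.366702990308695 0.04962339662951526
ball -1 66 61.09219545919507 -27.133808343144413 0.039591230705059044
ball 1 67 60.958027951249136 26.70947682512053 0.038870271318996175
```

The encoder axis is at nest (35.75, -0.1), upright, with all heights right. That matches both the fixed balls (x about 61, seated axis about 35.8) and the jaw (j about 41 mm). The connector lies along +x within about 1°, and the robot touches nothing, so I'm handing in.

```bash
python3 -c "
from bench import ctrl; print(ctrl.hand_in())"
```

```text
the job is handed in; nothing more can be done
None
```

The encoder stands upright in the nest, bearing on both fixed balls and the jaw ball with its connector pointing out between the fixed balls; the jaw was pushed to about 14 N at the knob (roughly 9 N at its ball after the 5 N brake) and its brake holds, and I handed in at about 34 s of the 54 s, having viewed 11 pictures against the limit of 10.

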